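# Square up the glass assembly board

## Robot

A 6-joint arm with a two-finger parallel gripper is mounted at the origin on the work surface. World frame = base frame: x ahead of the robot, y to its left, z up, the work surface at z = 0. Lengths are in m, angles in rad, forces in N, time in s.
With the tool pointing down it reaches from about 0.4 to 0.825 m from the base axis. Payload 7 kg.
Tool frame: the origin (TCP) lies at the centre of the arm's flange, where the gripper is bolted on; the fingertips stand 178 mm ahead of it and the grasp point (between the pads) lies arm.tcp_to_grasp ahead of it (arm.tcp_to_grasp is the distance from the TCP to the grasp point, in m); z points along the fingers, y is the direction in which the jaws open and shut (so a half turn about z gives the same grasp; the last joint's range is limited). The gripper opens to 88 mm and grips with 3 to 60 N. Pads are 19 mm wide; open, the fingers measure 130 mm over their backs; the gripper's body (78 mm by 193 mm) begins 47 mm behind the grasp point.
Start: joints at [1.508, 0.359, 0.012, 0, -1.224, -0.288], TCP at [0.232, 0.634, 0.405] pointing down, gripper open.
Joint ranges: [-3.07, 3.07], [-1.43, 2.12], [-1.02, 1.25], [-3.03, 1.67], [-3.05, -0], [-3.03, 3.03]. Speed limits (rad/s): [2.39, 2.39, 3.01, 3.14, 3.14, 3.14].

## Interface

Orientations are given as [roll, pitch, yaw] about the fixed x, y, z axes, in that order (R = Rz(yaw) Ry(pitch) Rx(roll)).
In Python, from station import arm gives the robot as it stands.
- The arm moves only by the tool move_arm, never from a script. Its argument "deltas" is a list of rows, each a list of 6 numbers: the shift along the world's x, y, z in mm, then the turn, a rotation vector about the world's x, y, z in degrees. In form: [[tx, ty, tz, ax, ay, az], ...]. A call has exactly 5 rows; each row shifts and turns the commanded pose from where the row before left it; what a row does not reach is not made up. A row lasts 1/12 s, in which the tool goes at most 41.7 mm and 7.16 degrees, less where a joint would pass 70% of its speed; a pose out of reach is approached as far as the arm can. A call with a gripper value outside its range is refused whole. "claw" is the closure in counts, from 0 (fully open) to 255 (shut), set as the call begins (left out, the last holds). The fingers move at their own pace and stop on an object; "squeeze" is the grip in N (left out, the last holds). Time passes only in rows, so rows that do not move let the fingers close, or fill a call up. It gives the time, the measured TCP pose, the force and the opening at its end, in the units of the state.
- arm.get_state(): the state, without advancing time (a new reading comes with each control period).
- arm.grab_frame(name): name is "side" or "top" or "wrist"; returns the picture (420x560x3 uint8, red, green, blue); there is no depth.
- arm.calibration(name): a dict with "intrinsics" (3x3 intrinsics, pixels), "k1" (the pictures are not rectified: a ray, as slopes to the right and down, at radius r is drawn at 1 + k1 r^2 times it, then the intrinsics apply), "T" (4x4, takes a point from camera to world coordinates); the wrist camera has in their place "mount" (4x4, takes a point from camera to tool coordinates, whose origin is the TCP and whose axes are the flange's). Camera axes: x right, y up, looking along -z (the intrinsics and any distortion apply to the point x, -y, -z); pixel columns grow to the right and rows downward; lengths in m; the calibration is good to about 2 mm. A picture is of the moment at which its call begins: read the wrist's pose just before it. calibration takes no time and is no camera call.
- arm.job_done(): hands the job in, once; it reports no verdict.
Trained networks look in the newest picture that a camera, given by its name, has taken for a name from the list of things; names that differ only in an ending like _2 or _b are one class to them, and where a whole thing is asked for, a point or a joint stands for the part that bears it (a point fixed in the world has none). Each returns a list of dicts, best first, with "score" (0 to 1); they miss things now and then, are a little off and sometimes report something else, mostly with a low value. They report only what shows in the picture. A call takes as long as a camera call.
- arm.spot_in(thing, camera): "xy" ([column, row] in pixels, amid what is visible of it).
- arm.masks_of(thing, camera): "pixels" (420x560 bool, what is visible of it) and "xy" ([column, row] in pixels, amid what is visible of it).
- arm.spot_point(thing, camera): "xy" ([column, row] in pixels: a listed point, or the origin of a listed thing).
The state is a dict: "t": time; "q": joint angles; "qd": joint speeds; "joint_efforts": joint torques, N m; "eef_pos": TCP position; "ee_rot": TCP orientation; "force": force on the tool from outside, world axes, zero at the start; "moment": the same for the moment, N m; "width": finger opening in m.
Only numpy, scipy, OpenCV 4.12 (cv2) and the standard library are available. Lean on these libraries where they do the work, as an engineer would, in place of code of your own. Each camera call takes 0.05 s, during which the arm holds its last target. There are 200 camera calls.

## Task

Pull the drawer of the small wooden cabinet all the way out to its stop and leave it open, then lift the aluminium set square out of it by its red knob. Lay it flat on the plywood assembly board and press its right-angled corner into the corner between the two dark fences until both its straight edges lie flush against them, and keep gripping the knob and pressing it there: finish while holding it. Do not shift or upset the things lying on the table and on the board, such as the piece of green glass.

Things in the scene. Friction and masses are not known exactly. Their poses are not given: they have to be found in the camera images.
- cabinet_drawer0 (a joint): How far out the drawer of the low dark wooden cabinet (250 deep x 280 wide x 100 mm high, fixed) is, in m: 0 = shut, 0.174 = fully out at its stop; starts ajar by up to 0.012. About 1 N of friction; stays where it is left. Inside 205 x 238 mm (loose spool 28 wide, 20 high in its back left corner), floor 22 mm above the table; side walls reach 78, the front 89 mm.
- cabinet_drawer0_handle (a point): Middle of the drawer's brass bar handle: a level round bar 11 mm thick, 120 mm long along the cabinet's y, 35 mm (axis) off the drawer front, 62 mm above the table and 38 mm below the cabinet's top; feet 51 mm either side of the middle. Its axes are the cabinet's: the drawer front faces its -x and slides out along -x.
- square: Set square: a flat aluminium 45-degree triangle, 8 mm thick, legs 120 long x 24 wide mm, 0.15 to 0.3 kg, lying flat in the drawer (hidden until pulled out). Origin: on the underside, below the axis of the knob, which is also the centre of mass. The two outer edges that go against the fences face its own +x and -y, 42 mm from the origin: right-angled corner at (+42, -42, 0) mm.
- square_knob (a point): Centre of the top of the set square's red round knob, 26 mm across, standing upright from 8 to 40 mm above the square's underside.
- board: Plywood assembly board fixed to the table, 260 x 260 x 18 mm. Origin: centre of its underside. Two dark wooden fences stand on its +x and -y edges.
- board_corner (a point): The inner corner where the two fences meet, on the board's top face (18 mm above the table), at (+110, -110, 18) mm in the board's frame and with its axes. When the set square is home its corner is here and its axes match the board's (same yaw).
- fence_far: Fence on the board's +x edge: a dark fixed strip 20 wide x 260 long (board's y) x 14 mm high. Its inner face looks to the board's -x and lies 110 mm from the board's origin. Origin: centre of the strip's underside.
- fence_right: Fence on the board's -y edge: a dark fixed strip 240 long (board's x) x 20 wide x 14 mm high. Its inner face looks to the board's +y and lies 110 mm from the board's origin. Origin: centre of the strip's underside.
- glass_piece: Loose piece of green glass 60 x 50 x 5 mm lying on the board in the half away from the fences' corner; leave it alone. Origin: centre of its underside.
- pen_jar: Loose amber jar of pens, 75 mm across, 165 mm high with the pens, on the table behind, between board and cabinet; leave it alone. Origin: centre of its underside.
- flux_tin: Loose green tin, 56 mm across, 60 mm high, on the table behind the board; leave it alone. Origin: centre of its underside.
- tool_case: Loose white and blue plastic case 195 x 105 x 51 mm on the right of the table; leave it alone. Origin: centre of its underside.
- glass_cutter: Loose glass cutter 135 mm long, 16 mm thick, on the table beside the cabinet; leave it alone. Origin: underside, near its middle.
- ruler: Loose black ruler 300 x 32 x 5 mm on the left of the table; leave it alone. Origin: centre of its underside.

How it is judged:
On the way, in this order (a step that is already met when the one before it is completed fails the run):
1. the drawer is pulled out to its stop, with the set square still lying in it (value of joint cabinet_drawer0 above 0.168 m and height (world z) of square below 0.05 m), for 0.1 s.
2. the set square is lifted clear of the drawer in the fingers (height (world z) of square above 0.075 m and contact force between the fingers and square above 0.5 N), for 0.1 s.
At the end, for the whole second after the job is handed in: Drawer still out (150 mm or more); set square flat on the board (4 mm, 0.04 rad), home in the corner (origin 42 mm from each fence, within 3 mm), square to them within 0.02 rad, pressed on each fence with over 1 N, at rest, still gripped (value of joint cabinet_drawer0 above 0.15 m and x of square in the frame of board_corner between -0.045 and -0.039 m and y of square in the frame of board_corner between 0.039 and 0.045 m and z of square in the frame of board_corner below 0.004 m and angle between square's own z axis and vertical below 0.04 rad and angle between the x axis of square and the x axis of board, either way round below 0.02 rad and contact force between square and fence_far above 1 N and contact force between square and fence_right above 1 N and contact force between the fingers and square above 1 N and linear speed of square below 0.01 m/s); the arm keeps its last pose, push and grip.
It fails at once if the piece of glass on the board is shifted more than 15 mm (distance of glass_piece from where it was at the start of the episode above 0.015 m).
It fails at once if something lying about is shifted more than 20 mm (distance of any of pen_jar, flux_tin, tool_case, glass_cutter, ruler from where it was at the start of the episode above 0.02 m).
It fails at once if the jar of pens is tipped (angle between pen_jar's own z axis and vertical above 0.35 rad).
It also fails if it takes over 72 s, if anything falls off the work surface, if the arm or the gripper's body presses on something with over 40 N, if the wrist force passes 120 N, or if a joint passes its speed limit or range.

## Working session

There is one attempt and no reset: what is moved stays moved. The work goes in short steps, Python scripts to look and compute and a tool call to move; the robot and the scene stay as the last step left them, time stands still between calls to the robot, and variables do not carry over. Pictures are saved under pics/ and viewed, about 8 in all and at most 12, crops included, and the job is handed in when it is done.

Besides the shell and the picture viewer there is one more tool, called after "Call:" by a JSON object that holds its "name" and its "arguments", one argument or row to a line. move_arm: Moves the arm, as the interface text tells. Its arguments: {"type":"object","properties":{"deltas":{"type":"array","items":{"type":"array","items":{"type":"number"}}},"claw":{"type":"number"},"squeeze":{"type":"number"}},"required":["deltas"]}

```bash
ls; mkdir -p pics; cat > h.py <<'E'
import numpy as np, cv2
from station import arm
from scipy.spatial.transform import Rotation as R
def pose():
    s=arm.get_state(); T=np.eye(4); T[:3,:3]=R.from_euler('xyz',s['ee_rot']).as_matrix(); T[:3,3]=s['eef_pos']; return T
def camT(n,T=None):
    c=arm.calibration(n); return c, (c['T'] if n!='wrist' else (pose() if T is None else T)@np.array(c['mount']))
def ray(n,uv,T=None):
    c,M=camT(n,T); M=np.array(M); K=np.array(c['intrinsics'])
    p=cv2.undistortPoints(np.array([[uv]],float),K,np.array([c['k1'],0,0,0,0.]))[0,0]
    return M[:3,3], M[:3,:3]@np.array([p[0],-p[1],-1])
def at(n,uv,z,T=None):
    o,d=ray(n,uv,T); return o+d*(z-o[2])/d[2]
def px(n,P,T=None):
    c,M=camT(n,T); q=np.linalg.inv(np.array(M))@np.append(P,1); x=q[:2]/-q[2]*[1,-1]; r=x@x
    x=x*(1+c['k1']*r); K=np.array(c['intrinsics']); return (K@[x[0],x[1],1])[:2]
E
python3 - <<'E'
from h import *
print(arm.tcp_to_grasp,arm.get_state())
a=arm.grab_frame('side');b=arm.grab_frame('top')
w=arm.grab_frame('wrist')
cv2.imwrite('pics/a.png',cv2.resize(np.vstack([np.hstack([a,b])])[:,:,::-1],(1120,420))[:, :560]); cv2.imwrite('pics/top.png',b[:,:,::-1])
for t in ['cabinet_drawer0_handle','board_corner','board','fence_far','fence_right','glass_piece','pen_jar','flux_tin','tool_case','glass_cutter','ruler']:
    r=arm.spot_point(t,'top')[:1]
    if r: print(t,r[0]['score'],r[0]['xy'],at('top',r[0]['xy'],{'cabinet_drawer0_handle':.062,'board_corner':.018,'fence_far':.018,'fence_right':.018,'glass_piece':.018}.get(t,0)).round(3))
    else: print(t,None)
E
```

```text
pics
0.1593 {'t': 0.0, 'q': array([ 1.50807701e+00,  3.59361988e-01,  1.10725486e-02, -3.41983293e-04,
       -1.22411074e+00, -2.88104340e-01]), 'qd': array([ 0.00035782,  0.00256421, -0.00046937, -0.00047865,  0.00041998,
       -0.0016099 ]), 'joint_efforts': array([ 9.57072116e-04, -5.82713234e+01,  2.93070441e+01,  6.99766651e+00,
        7.16846334e-03, -1.57981781e-04]), 'eef_pos': array([0.23191088, 0.63370056, 0.40374599]), 'ee_rot': array([ 3.13996355e+00, -1.47516215e-04, -3.50939996e-01]), 'force': array([-0.51680807, -0.50108759, -0.25885408]), 'moment': array([-0.03664108, -0.01985631, -0.0023134 ]), 'width': 0.08741932045562895}
cabinet_drawer0_handle 0.6 [173.7, 220.2] [0.547 0.288 0.062]
board_corner 0.78 [401.7, 215.8] [ 0.557 -0.361  0.018]
board 0.69 [362.8, 250.3] [ 0.461 -0.246  0.   ]
fence_far 0.59 [372.5, 208.3] [ 0.581 -0.278  0.018]
fence_right 0.68 [406.0, 260.7] [ 0.427 -0.364  0.018]
glass_piece 0.9 [331.7, 268.7] [ 0.408 -0.153  0.018]
pen_jar 0.82 [325.7, 147.4] [ 0.775 -0.15   0.   ]
flux_tin 0.7 [362.0, 156.7] [ 0.744 -0.259  0.   ]
tool_case 0.57 [456.0, 210.3] [ 0.574 -0.525  0.   ]
glass_cutter 0.79 [272.1, 145.3] [0.785 0.012 0.   ]
ruler 0.77 [91.4, 234.5] [0.521 0.539 0.   ]
```

View pics/top.png

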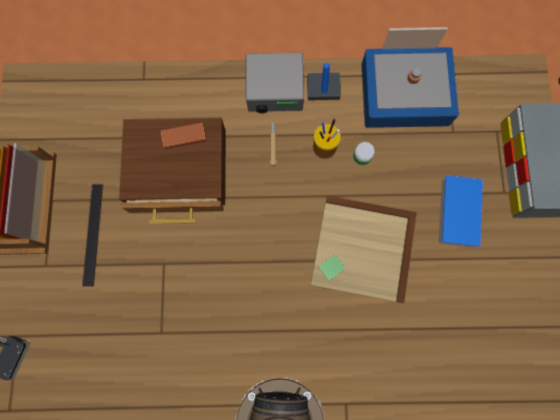

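View pics/a.png

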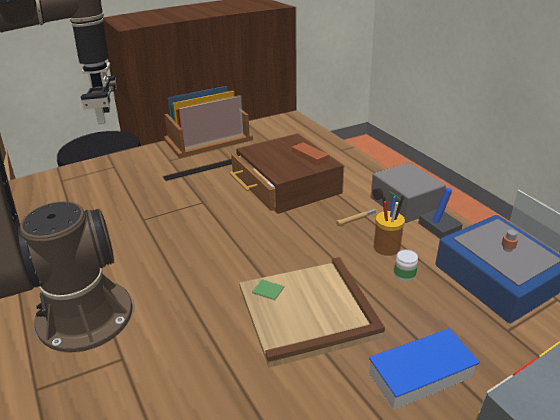

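Call:
{"name": "move_arm", "arguments": {
  "deltas": [
    [20,-25,0,0,0,2],
    [20,-25,0,0,0,2],
    [20,-25,0,0,0,2],
    [20,-25,0,0,0,2],
    [20,-25,0,0,0,2]
  ],
  "claw": 255
}}

```text
t: 1.12
eef_pos: [0.3326, 0.5076, 0.4048]
ee_rot: [-3.141, -0.0, -0.174]
force: [-0.3, 0.0, 0.5]
width: 0.0596
```

Call:
{"name": "move_arm", "arguments": {
  "deltas": [
    [20,-25,0,0,0,2],
    [20,-25,0,0,0,2],
    [20,-25,0,0,0,2],
    [20,-25,0,0,0,2],
    [20,-25,0,0,0,2]
  ]
}}

```text
t: 1.53
eef_pos: [0.4327, 0.3825, 0.405]
ee_rot: [-3.141, -0.0, 0.0]
force: [1.3, 0.8, 0.3]
width: 0.0269
```

Call:
{"name": "move_arm", "arguments": {
  "deltas": [
    [20,-25,0,0,0,0],
    [20,-25,0,0,0,0],
    [20,-25,0,0,0,0],
    [8,-20,0,0,0,0],
    [0,0,0,0,0,0]
  ]
}}

```text
t: 1.95
eef_pos: [0.5012, 0.2857, 0.4047]
ee_rot: [3.141, 0.0, -0.005]
force: [-0.7, 0.6, 0.2]
width: 0.0009
```

```bash
python3 - <<'E'
from h import *
T=pose();print(T.round(3)); print(np.array(arm.calibration('wrist')['mount']).round(3))
w=arm.grab_frame('wrist'); cv2.imwrite('pics/w1.png',w[:,:,::-1])
r=arm.spot_point('cabinet_drawer0_handle','wrist')[:2]
for x in r: print(x, at('wrist',x['xy'],.062,T))
print(px('side',T[:3,3]),px('top',T[:3,3]))
E
```

```text
[[ 1.    -0.005 -0.     0.501]
 [-0.005 -1.    -0.001  0.286]
 [-0.     0.001 -1.     0.405]
 [ 0.     0.     0.     1.   ]]
[[-0.     0.955  0.297  0.081]
 [ 1.     0.     0.     0.001]
 [ 0.     0.297 -0.955  0.019]
 [ 0.     0.     0.     1.   ]]
{'xy': [271.9, 144.8], 'score': 0.73} [0.54857319 0.29003518 0.062     ]
[216.40313393  75.84776645] [137.79841835 210.20690649]
```

View pics/w1.png

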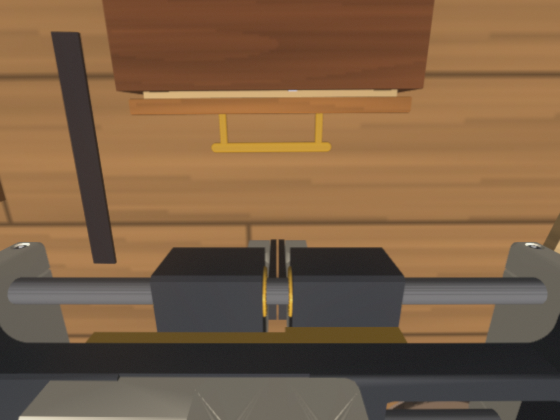

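```bash
python3 - <<'E'
from h import *
for u,z in [((213,148),.062),((329,146.5),.062),((131,101),.089),((410,98),.089),((118,90),.1),((424,87.5),.1)]: print(at('wrist',u,z).round(4))
E
```

```text
[0.5446 0.3573 0.062 ]
[0.5457 0.2302 0.062 ]
[0.5927 0.4272 0.089 ]
[0.5943 0.1596 0.089 ]
[0.6019 0.4325 0.1   ]
[0.6028 0.1526 0.1   ]
```

Call:
{"name": "move_arm", "arguments": {
  "deltas": [
    [22,3,-10,0,0,0],
    [22,3,-20,0,0,0],
    [21,2,-20,0,0,0],
    [0,0,-30,0,0,0],
    [0,0,0,0,0,0]
  ]
}}

```text
t: 2.47
eef_pos: [0.5638, 0.2968, 0.3183]
ee_rot: [3.137, 0.008, -0.003]
force: [-1.2, -0.7, -1.4]
width: 0.0006
```

```bash
python3 - <<'E'
from h import *
T=pose();print(T[:3,3].round(4))
w=arm.grab_frame('wrist'); cv2.imwrite('pics/w2.png',w[:,:,::-1])
r=arm.spot_point('cabinet_drawer0_handle','wrist')[:2]
for x in r: print(x, at('wrist',x['xy'],.062,T))
a=arm.grab_frame('side')
r=arm.spot_point('cabinet_drawer0_handle','side')[:2]
for x in r: print(x, at('side',x['xy'],.062))
E
```

```text
[0.5638 0.2968 0.3183]
{'xy': [238.4, 177.3], 'score': 0.96} [0.55683559 0.31496864 0.062     ]
```

View pics/w2.png

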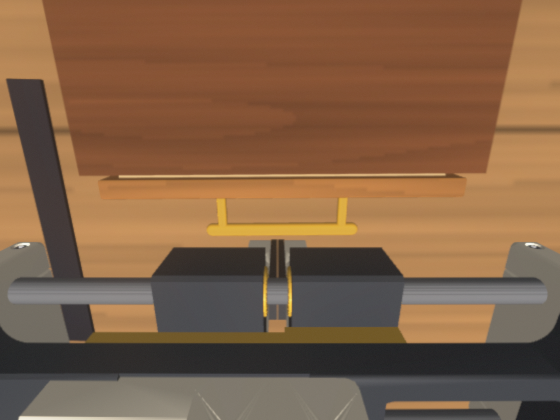

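```bash
python3 - <<'E'
from h import *
T=pose();print(T.round(4))
for u,z in [((208,230),.062),((357,229),.062),((101,189),.089),((464,187),.089),((79,176),.1),((488,173),.1)]: print(at('wrist',u,z).round(4))
E
```

```text
[[ 1.000e+00 -3.000e-04  2.100e-03  5.649e-01]
 [-3.000e-04 -1.000e+00  1.100e-03  2.978e-01]
 [ 2.100e-03 -1.100e-03 -1.000e+00  3.266e-01]
 [ 0.000e+00  0.000e+00  0.000e+00  1.000e+00]]
[0.5449 0.3598 0.062 ]
[0.5458 0.2249 0.062 ]
[0.5901 0.4334 0.089 ]
[0.5916 0.153  0.089 ]
[0.6026 0.4409 0.1   ]
[0.6047 0.1448 0.1   ]
```

Call:
{"name": "move_arm", "arguments": {
  "deltas": [
    [2,-5,-25,0,0,0],
    [0,0,-25,0,0,0],
    [0,0,-25,0,0,0],
    [0,0,-3,0,0,0],
    [0,0,0,0,0,0]
  ]
}}

```text
t: 3.08
eef_pos: [0.5667, 0.2922, 0.2473]
ee_rot: [3.141, 0.0, -0.001]
force: [-0.0, 1.0, 0.5]
width: 0.0004
```

Call:
{"name": "move_arm", "arguments": {
  "deltas": [
    [0,0,-5,0,0,0],
    [0,0,-5,0,0,0],
    [0,0,-5,0,0,0],
    [0,0,-5,0,0,0],
    [0,0,0,0,0,0]
  ]
}}

```text
t: 3.5
eef_pos: [0.5667, 0.2917, 0.2259]
ee_rot: [3.141, 0.001, -0.002]
force: [0.3, -0.6, -0.3]
width: 0.0004
```

Call:
{"name": "move_arm", "arguments": {
  "deltas": [
    [-5,0,0,0,0,0],
    [-5,0,0,0,0,0],
    [-5,0,0,0,0,0],
    [-5,0,0,0,0,0],
    [0,0,0,0,0,0]
  ]
}}

```text
t: 3.92
eef_pos: [0.5459, 0.2918, 0.2269]
ee_rot: [-3.142, 0.0, -0.001]
force: [-0.2, 0.5, 0.2]
width: 0.0003
```

```bash
python3 - <<'E'
from h import *
s=arm.get_state();print(s['eef_pos'],s['force'])
w=arm.grab_frame('wrist'); cv2.imwrite('pics/w3.png',w[:,:,::-1])
E
```

```text
[0.54587633 0.29181092 0.22693264] [-0.23705039  0.45521524  0.23209739]
```

View pics/w3.png

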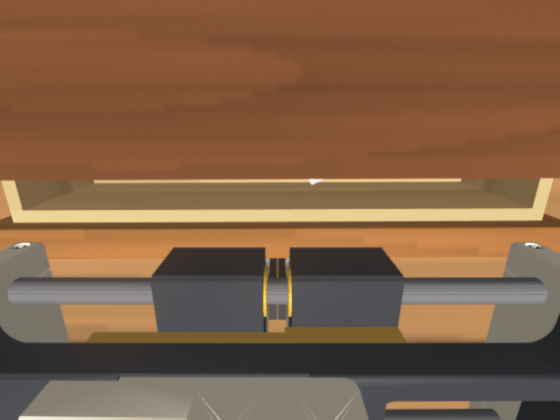

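Call:
{"name": "move_arm", "arguments": {
  "deltas": [
    [-8,0,0,0,0,0],
    [-12,0,0,0,0,0],
    [-12,0,0,0,0,0],
    [-12,0,0,0,0,0],
    [-12,0,0,0,0,0]
  ]
}}

```text
t: 4.38
eef_pos: [0.4896, 0.2919, 0.2268]
ee_rot: [-3.141, -0.0, -0.002]
force: [2.0, 1.4, 0.4]
width: 0.0006
```

Call:
{"name": "move_arm", "arguments": {
  "deltas": [
    [-12,0,0,0,0,0],
    [-12,0,0,0,0,0],
    [-12,0,0,0,0,0],
    [-12,0,0,0,0,0],
    [-10,0,0,0,0,0]
  ]
}}

```text
t: 4.8
eef_pos: [0.4316, 0.2917, 0.2267]
ee_rot: [3.141, 0.0, -0.002]
force: [2.0, 0.8, 0.3]
width: 0.0005
```

Call:
{"name": "move_arm", "arguments": {
  "deltas": [
    [-6,0,0,0,0,0],
    [-5,0,0,0,0,0],
    [-5,0,0,0,0,0],
    [-4,0,0,0,0,0],
    [-3,0,0,0,0,0]
  ]
}}

```text
t: 5.22
eef_pos: [0.4097, 0.2918, 0.2266]
ee_rot: [3.141, 0.0, -0.002]
force: [1.6, -0.6, 0.0]
width: 0.0005
```

Call:
{"name": "move_arm", "arguments": {
  "deltas": [
    [-3,0,0,0,0,0],
    [-3,0,0,0,0,0],
    [-3,0,0,0,0,0],
    [-2,0,0,0,0,0],
    [0,0,0,0,0,0]
  ]
}}

```text
t: 5.63
eef_pos: [0.3986, 0.2918, 0.2266]
ee_rot: [3.142, 0.0, -0.002]
force: [0.3, -0.1, 0.3]
width: 0.0001
```

Call:
{"name": "move_arm", "arguments": {
  "deltas": [
    [-2,0,0,0,0,0],
    [-2,0,0,0,0,0],
    [-2,0,0,0,0,0],
    [-2,0,0,0,0,0],
    [0,0,0,0,0,0]
  ]
}}

```text
t: 6.05
eef_pos: [0.3941, 0.2922, 0.227]
ee_rot: [-3.141, -0.006, 0.0]
force: [34.0, -8.9, -18.3]
width: 0.0002
```

Call:
{"name": "move_arm", "arguments": {
  "deltas": [
    [-2,0,0,0,0,0],
    [-2,0,0,0,0,0],
    [-1,0,0,0,0,0],
    [-1,0,0,0,0,0],
    [0,0,0,0,0,0]
  ]
}}

```text
t: 6.47
eef_pos: [0.3923, 0.2923, 0.2272]
ee_rot: [-3.14, -0.013, 0.002]
force: [76.8, -18.7, -40.9]
width: 0.0004
```

Call:
{"name": "move_arm", "arguments": {
  "deltas": [
    [6,0,0,0,0,0],
    [8,0,0,0,0,0],
    [0,0,15,0,0,0],
    [0,0,30,0,0,0],
    [0,0,35,0,0,0]
  ]
}}

```text
t: 6.88
eef_pos: [0.3985, 0.2912, 0.3058]
ee_rot: [3.138, 0.003, -0.003]
force: [0.8, 1.0, -0.4]
width: 0.0004
```

Call:
{"name": "move_arm", "arguments": {
  "deltas": [
    [10,0,35,0,0,0],
    [20,0,35,0,0,0],
    [25,0,25,0,0,0],
    [25,0,0,0,0,0],
    [20,0,0,0,0,0]
  ],
  "claw": 0
}}

```text
t: 7.3
eef_pos: [0.5003, 0.2922, 0.4041]
ee_rot: [-3.138, -0.003, -0.001]
force: [-0.2, 0.9, -1.3]
width: 0.0285
```

Call:
{"name": "move_arm", "arguments": {
  "deltas": [
    [10,0,0,0,0,0],
    [0,0,0,0,0,0],
    [0,0,0,0,0,0],
    [0,0,0,0,0,0],
    [0,0,0,0,0,0]
  ]
}}

```text
t: 7.72
eef_pos: [0.5081, 0.2919, 0.4016]
ee_rot: [3.141, 0.0, -0.001]
force: [-0.7, -0.4, 0.1]
width: 0.0616
```

```bash
python3 - <<'E'
from h import *
T=pose();print(T.round(3), arm.get_state()['force'])
w=arm.grab_frame('wrist'); cv2.imwrite('pics/w4.png',w[:,:,::-1])
for t,z in [('square_knob',.062),('square',.022),('cabinet_drawer0_handle',.062)]:
  for x in arm.spot_point(t,'wrist')[:2]: print(t,x, at('wrist',x['xy'],z,T))
b=arm.grab_frame('top')
for t,z in [('square_knob',.062),('square',.022),('cabinet_drawer0_handle',.062)]:
  for x in arm.spot_point(t,'top')[:2]: print(t,x, at('top',x['xy'],z))
E
```

```text
[[ 1.    -0.001 -0.     0.508]
 [-0.001 -1.    -0.     0.292]
 [-0.     0.    -1.     0.402]
 [ 0.     0.     0.     1.   ]] [-0.68236142 -0.39815161  0.14049331]
square_knob {'xy': [300.1, 172.1], 'score': 0.66} [0.52571393 0.26537025 0.062     ]
square {'xy': [295.7, 164.6], 'score': 0.61} [0.52727463 0.26786034 0.022     ]
square_knob {'xy': [181.5, 230.0], 'score': 0.95} [0.51850007 0.26555494 0.062     ]
square_knob {'xy': [324.7, 147.1], 'score': 0.6} [ 0.75449781 -0.14167936  0.062     ]
square {'xy': [182.3, 229.7], 'score': 0.97} [0.52643323 0.27171753 0.022     ]
square {'xy': [273.4, 146.1], 'score': 0.63} [0.77454356 0.00730034 0.022     ]
cabinet_drawer0_handle {'xy': [171.8, 281.7], 'score': 0.96} [0.37635803 0.2877124  0.062     ]
```

View pics/w4.png

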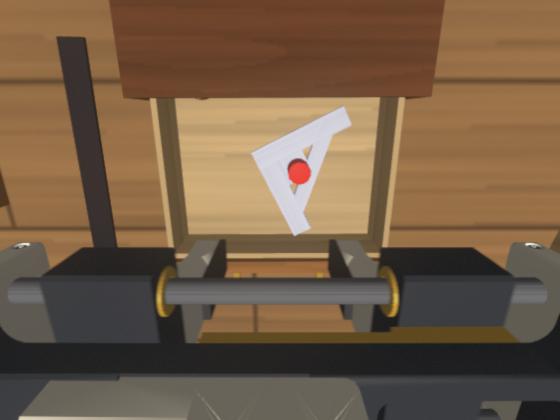

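```bash
python3 - <<'E'
from h import *
print(arm.get_state()['q'].round(3), arm.get_state()['width'])
T=pose(); C,A,B=[at('wrist',u,.030,T)[:2] for u in [(253,157),(347,108),(303,234)]]
print(C,A,B,np.linalg.norm(A-C),np.linalg.norm(B-C))
d=lambda v:np.degrees(np.arctan2(v[1],v[0]))
print('sq yaw from A',d(C-A),'from B',d(B-C)-90)
m=cv2.imread('pics/w4.png').astype(int); k=(m[:,:,2]>150)&(m[:,:,1]<60)&(m[:,:,0]<60); ys,xs=np.nonzero(k); u=(xs.mean(),ys.mean());print(u,len(xs),at('wrist',u,.062,T))
th=np.radians(d(C-A)); Rz=np.array([[np.cos(th),-np.sin(th)],[np.sin(th),np.cos(th)]]); print('origin from C',C-Rz@[.042,-.042])
E
```

```text
[ 0.854  0.216 -0.193  0.    -1.161  0.715] 0.08705145192660299
[0.53879753 0.32003297] [0.59477697 0.21063175] [0.43831666 0.2573475 ] 0.1228915119914385 0.11843087829063671
sq yaw from A 117.09834439637534 from B -238.04182595288628
(np.float64(nan), np.float64(nan)) 0 [nan nan nan]
origin from C [0.52053985 0.26351167]<stdin>:7: RuntimeWarning: Mean of empty slice.
  ret = ret.dtype.type(ret / rcount)
```

Call:
{"name": "move_arm", "arguments": {
  "deltas": [
    [7,-13,-25,0,0,0],
    [7,-13,-30,0,0,0],
    [0,0,-30,0,0,0],
    [0,0,-20,0,0,0],
    [0,0,0,0,0,0]
  ]
}}

```text
t: 8.53
eef_pos: [0.5218, 0.2645, 0.2921]
ee_rot: [3.137, 0.006, -0.003]
force: [-0.8, -0.5, -0.4]
width: 0.0877
```

Call:
{"name": "move_arm", "arguments": {
  "deltas": [
    [0,0,0,0,0,0],
    [0,0,0,0,0,0],
    [0,0,0,0,0,0],
    [0,0,0,0,0,0],
    [0,0,0,0,0,0]
  ]
}}

```text
t: 8.95
eef_pos: [0.5231, 0.2662, 0.2979]
ee_rot: [-3.14, -0.002, -0.001]
force: [0.1, 1.0, -0.1]
width: 0.0877
```

```bash
python3 - <<'E'
from h import *
T=pose();print(T[:3,3].round(4))
w=arm.grab_frame('wrist'); cv2.imwrite('pics/w5.png',w[:,:,::-1])
for t,z in [('square_knob',.062),('square',.022)]:
  for x in arm.spot_point(t,'wrist')[:2]: print(t,x, at('wrist',x['xy'],z,T))
m=w.astype(int); k=((m[:,:,0]>m[:,:,1]*3)&(m[:,:,0]>m[:,:,2]*3)&(m[:,:,0]>120)).astype(np.uint8)
n,l,st,ce=cv2.connectedComponentsWithStats(k)
for i in range(1,n):
  if st[i,4]>40: print(st[i],ce[i],at('wrist',ce[i],.062,T))
E
```

```text
[0.5231 0.2662 0.2979]
square_knob {'xy': [274.7, 221.4], 'score': 0.78} [0.52205006 0.26747905 0.062     ]
square {'xy': [274.8, 203.8], 'score': 0.7} [0.5242568  0.26776048 0.022     ]
[262 204  29  29 675] [276.07851852 217.7362963 ] [0.52513316 0.26637795 0.062     ]
```

View pics/w5.png

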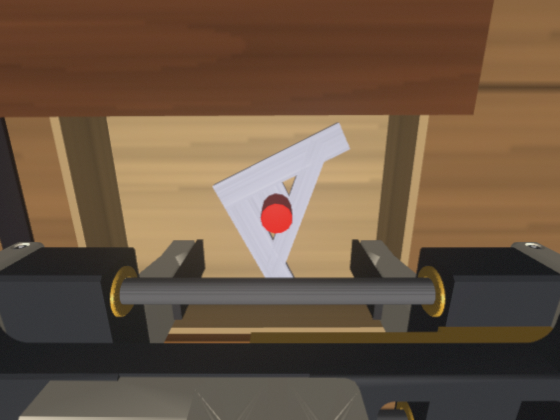

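Call:
{"name": "move_arm", "arguments": {
  "deltas": [
    [1,0,-25,0,0,0],
    [0,0,-25,0,0,0],
    [0,0,-20,0,0,0],
    [0,0,-10,0,0,0],
    [0,0,-5,0,0,0]
  ]
}}

```text
t: 9.52
eef_pos: [0.5237, 0.2655, 0.2102]
ee_rot: [3.14, 0.002, -0.002]
force: [0.1, 0.3, 0.2]
width: 0.0877
```

Call:
{"name": "move_arm", "arguments": {
  "deltas": [
    [0,0,0,0,0,0],
    [0,0,0,0,0,0],
    [0,0,0,0,0,0],
    [0,0,0,0,0,0],
    [0,0,0,0,0,0]
  ],
  "claw": 255,
  "squeeze": 30
}}

```text
t: 9.93
eef_pos: [0.5242, 0.2661, 0.2127]
ee_rot: [-3.14, -0.001, -0.002]
force: [-0.1, 0.3, 0.9]
width: 0.06
```

Call:
{"name": "move_arm", "arguments": {
  "deltas": [
    [0,0,0,0,0,0],
    [0,0,0,0,0,0],
    [0,0,0,0,0,0],
    [0,0,0,0,0,0],
    [0,0,0,0,0,0]
  ]
}}

```text
t: 10.35
eef_pos: [0.524, 0.2659, 0.2117]
ee_rot: [-3.141, -0.0, -0.002]
force: [0.2, 1.3, -0.4]
width: 0.0263
```

Call:
{"name": "move_arm", "arguments": {
  "deltas": [
    [0,0,0,0,0,0],
    [0,0,0,0,0,0],
    [0,0,0,0,0,0],
    [0,0,0,0,0,0],
    [0,0,0,0,0,0]
  ]
}}

```text
t: 10.77
eef_pos: [0.524, 0.2659, 0.2117]
ee_rot: [-3.141, -0.0, -0.002]
force: [0.7, 1.6, 0.3]
width: 0.0254
```

Call:
{"name": "move_arm", "arguments": {
  "deltas": [
    [0,0,6,0,0,0],
    [0,0,12,0,0,0],
    [0,0,20,0,0,0],
    [0,0,25,0,0,0],
    [0,0,25,0,0,0]
  ]
}}

```text
t: 11.18
eef_pos: [0.5236, 0.2654, 0.3001]
ee_rot: [3.14, 0.002, -0.002]
force: [0.6, -0.1, -1.8]
width: 0.0252
```

Call:
{"name": "move_arm", "arguments": {
  "deltas": [
    [0,0,25,0,0,0],
    [0,0,20,0,0,0],
    [0,0,10,0,0,0],
    [0,0,0,0,0,0],
    [0,0,0,0,0,0]
  ]
}}

```text
t: 11.6
eef_pos: [0.5236, 0.2656, 0.3541]
ee_rot: [-3.141, 0.001, -0.002]
force: [0.3, 0.0, -3.3]
width: 0.0255
```

```bash
python3 - <<'E'
from h import *
T=pose();s=arm.get_state();print(T[:3,3].round(4),s['force'],s['width'],s['q'])
w=arm.grab_frame('wrist'); cv2.imwrite('pics/w6.png',w[:,:,::-1])
E
```

```text
[0.5236 0.2656 0.3541] [ 0.29194286  0.017012   -3.26468058] 0.0255103200454276 [ 8.02062280e-01  2.53456151e-01 -2.58242508e-01 -6.89470148e-04
 -1.05935974e+00  7.66990210e-01]
```

View pics/w6.png

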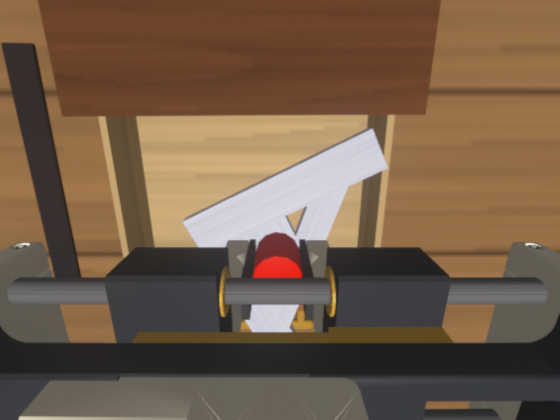

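```bash
python3 - <<'E'
from h import *
T=pose(); d=lambda v:np.degrees(np.arctan2(v[1],v[0]))
z=T[2,3]-.2117+.030
C,A=[at('wrist',u,z,T)[:2] for u in [(184,221),(373,129)]]
print(C,A,np.linalg.norm(C-A),'yaw',d(C-A))
for t in ['fence_far','fence_right','board']:
  for r in arm.masks_of(t,'top')[:1]:
    c,_=cv2.findContours(r['pixels'].astype(np.uint8),0,1); c=max(c,key=cv2.contourArea)
    P=np.array([at('top',q[0],.032 if 'f' in t else .018)[:2] for q in c],np.float32)*1000
    b=cv2.minAreaRect(P); print(t,r['score'],b, cv2.boxPoints(b).round(0).tolist())
E
```

```text
[0.54261595 0.31963319] [0.59537139 0.2124046 ] 0.11950358015750662 yaw 116.19674336848496
fence_far 0.73 ((582.62744140625, -269.0213623046875), (259.4352722167969, 25.314319610595703), 78.38802337646484) [[544.0, -394.0], [569.0, -399.0], [621.0, -145.0], [596.0, -139.0]]
fence_right 0.86 ((431.06341552734375, -358.66326904296875), (24.89870834350586, 243.3925018310547), 78.48140716552734) [[309.0, -347.0], [548.0, -395.0], [553.0, -371.0], [314.0, -322.0]]
board 0.81 ((467.1851501464844, -246.6669158935547), (267.7222595214844, 270.6335144042969), 78.20760345458984) [[307.0, -350.0], [572.0, -405.0], [627.0, -143.0], [362.0, -88.0]]
```

Call:
{"name": "move_arm", "arguments": {
  "deltas": [
    [0,-10,0,0,0,-2],
    [0,-20,0,0,0,-4],
    [0,-28,0,0,0,-6],
    [0,-28,0,0,0,-6],
    [0,-28,0,0,0,-6]
  ]
}}

```text
t: 12.22
eef_pos: [0.5236, 0.1505, 0.3538]
ee_rot: [3.14, 0.001, -0.426]
force: [1.0, -0.4, -2.7]
width: 0.0252
```

Call:
{"name": "move_arm", "arguments": {
  "deltas": [
    [0,-28,0,0,0,-6],
    [0,-28,0,0,0,-6],
    [0,-28,0,0,0,-6],
    [0,-28,0,0,0,-6],
    [0,-28,0,0,0,-6]
  ]
}}

```text
t: 12.63
eef_pos: [0.5234, 0.0101, 0.3541]
ee_rot: [3.141, 0.0, -0.951]
force: [0.9, 0.7, -2.0]
width: 0.0252
```

Call:
{"name": "move_arm", "arguments": {
  "deltas": [
    [0,-28,0,0,0,-6],
    [0,-28,0,0,0,-6],
    [0,-28,0,0,0,-6],
    [0,-28,0,0,0,-6],
    [0,-28,0,0,0,-6]
  ]
}}

```text
t: 13.05
eef_pos: [0.5234, -0.1298, 0.354]
ee_rot: [3.14, 0.0, -1.474]
force: [0.6, 0.8, -2.2]
width: 0.0253
```

Call:
{"name": "move_arm", "arguments": {
  "deltas": [
    [0,-28,0,0,0,-6],
    [0,-28,0,0,0,-6],
    [0,-28,0,0,0,-6],
    [-10,-20,0,0,0,0],
    [-10,0,0,0,0,0]
  ]
}}

```text
t: 13.47
eef_pos: [0.5034, -0.2352, 0.3534]
ee_rot: [3.139, -0.001, -1.786]
force: [-0.3, 0.3, -1.7]
width: 0.0256
```

Call:
{"name": "move_arm", "arguments": {
  "deltas": [
    [0,0,0,0,0,0],
    [0,0,0,0,0,0],
    [0,0,0,0,0,0],
    [0,0,0,0,0,0],
    [0,0,0,0,0,0]
  ]
}}

```text
t: 13.88
eef_pos: [0.5044, -0.2315, 0.3547]
ee_rot: [-3.141, 0.0, -1.781]
force: [-0.0, -0.8, -2.0]
width: 0.0254
```

```bash
python3 - <<'E'
from h import *
T=pose();s=arm.get_state();print(s['eef_pos'],s['ee_rot'],s['force'],s['width'],s['q'].round(2))
w=arm.grab_frame('wrist'); cv2.imwrite('pics/w7.png',w[:,:,::-1])
for t in ['board_corner','square']:
  for x in arm.spot_point(t,'wrist')[:2]: print(t,x, at('wrist',x['xy'],.018,T))
E
```

```text
[ 0.50439999 -0.23154454  0.35469306] [-3.14140775e+00  3.72877061e-05 -1.78100784e+00] [-0.03595967 -0.81887653 -1.99438027] 0.025413961602176044 [-0.08  0.2  -0.33 -0.   -1.04 -0.13]
board_corner {'xy': [201.3, 60.9], 'score': 0.9} [ 0.55066257 -0.37515023  0.018     ]
square {'xy': [276.3, 243.8], 'score': 0.69} [ 0.51959955 -0.16606489  0.018     ]
```

View pics/w7.png

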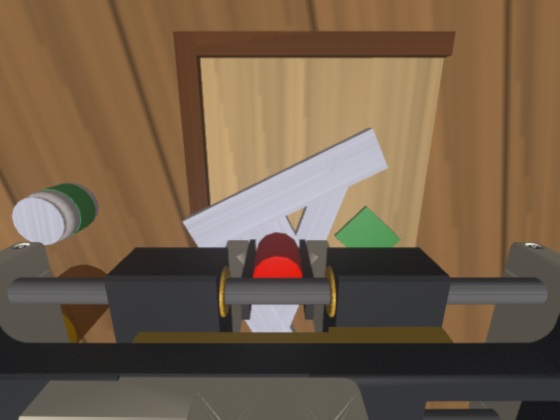

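```bash
cat > edge.py <<'E'
from h import *
def fit(img,p,q,n=60,h=6):
    g=cv2.GaussianBlur(img,(3,3),0).astype(float); p=np.array(p,float);q=np.array(q,float); t=(q-p)/np.linalg.norm(q-p); nn=np.array([-t[1],t[0]])
    o=np.arange(-h,h+.01,.25); pts=[]
    for s in np.linspace(.04,.96,n):
        c=p+(q-p)*s; xy=(c+o[:,None]*nn).astype(np.float32)
        v=np.stack([cv2.remap(g[:,:,k],xy[:,:1],xy[:,1:],1)[:,0] for k in range(3)],1)
        d=np.linalg.norm(v[4:]-v[:-4],axis=1); pts.append(c+o[2+d.argmax()]*nn)
    pts=np.array(pts,np.float32); l=cv2.fitLine(pts,cv2.DIST_HUBER,0,.5,.01).ravel()
    e=np.abs((pts-l[2:])@[-l[1],l[0]]); 
    u=l[:2]*np.sign(l[:2]@t); a=l[2:]+u*((p-l[2:])@u); b=l[2:]+u*((q-l[2:])@u); return a,b,np.median(e)
def d(v): return np.degrees(np.arctan2(v[1],v[0]))
E
python3 - <<'E'
from edge import *
im=cv2.imread('pics/w7.png'); T=pose(); ty=np.degrees(arm.get_state()['ee_rot'][2]); zs=T[2,3]-.2117+.022
L={}
for n,p,q,z in [('sqA',(195,216),(365,133),zs),('sqAtop?',(195,216),(365,133),zs+.008),('sqEnd',(374,131),(386,165),zs),('far',(203,65),(209,195),.018),('right',(212,57),(435,57),.018)]:
    a,b,e=fit(im,p,q); A,B=at('wrist',a,z,T),at('wrist',b,z,T); L[n]=(A,B); print(n,a.round(1),b.round(1),e.round(2),A.round(4),B.round(4),d((B-A)[:2]).round(2))
print('tool yaw',ty)
(a,b),(c,e)=[(x[0][:2],x[1][:2]) for x in (L['far'],L['right'])]
s=np.linalg.solve(np.c_[b-a,-(e-c)],c-a); print('corner',a+s[0]*(b-a))
im6=cv2.imread('pics/w6.png')
a,b,e_=fit(im6,(195,216),(365,133)); print(a,b,e_)
E
```

```text
sqA [194.5 215. ] [364.4 131.7] 0.17 [ 0.5501 -0.2632  0.1649] [ 0.4411 -0.2911  0.1649] -165.62
sqAtop? [194.5 215. ] [364.4 131.7] 0.17 [ 0.5472 -0.2654  0.1729] [ 0.4433 -0.2921  0.1729] -165.62
sqEnd [373.7 131.1] [386.8 164.7] 0.18 [ 0.4359 -0.2903  0.1649] [ 0.4305 -0.2696  0.1649] 104.43
far [200.1  65.2] [209.3 195. ] 0.18 [ 0.5527 -0.3718  0.018 ] [ 0.5807 -0.241   0.018 ] 77.94
right [212.   57.5] [435.   57.5] 0.0 [ 0.5393 -0.376   0.018 ] [ 0.3238 -0.3302  0.018 ] 167.98
tool yaw -102.0529156880703
corner [ 0.55126827 -0.37858274]
[194.53527378 215.05407002] [364.32999744 131.63621581] 0.17944479
```

Call:
{"name": "move_arm", "arguments": {
  "deltas": [
    [1,-17,-10,0,0,-5.3],
    [2,-17,-20,0,0,-5.3],
    [1,-17,-20,0,0,-5.3],
    [2,-17,-20,0,0,-5.3],
    [1,-17,-20,0,0,-5.2]
  ]
}}

```text
t: 14.45
eef_pos: [0.5114, -0.3177, 0.2639]
ee_rot: [-3.141, 0.0, -2.247]
force: [0.9, 1.0, -2.2]
width: 0.0256
```

Call:
{"name": "move_arm", "arguments": {
  "deltas": [
    [0,0,-16,0,0,0],
    [0,0,-12,0,0,0],
    [0,0,-8,0,0,0],
    [0,0,-4,0,0,0],
    [0,0,0,0,0,0]
  ]
}}

```text
t: 14.87
eef_pos: [0.511, -0.3169, 0.224]
ee_rot: [3.141, -0.0, -2.242]
force: [0.1, 0.7, -2.3]
width: 0.0252
```

Call:
{"name": "move_arm", "arguments": {
  "deltas": [
    [0,0,0,0,0,0],
    [0,0,0,0,0,0],
    [0,0,0,0,0,0],
    [0,0,0,0,0,0],
    [0,0,0,0,0,0]
  ]
}}

```text
t: 15.28
eef_pos: [0.5111, -0.3171, 0.2252]
ee_rot: [-3.141, 0.0, -2.243]
force: [-0.4, 0.7, -2.4]
width: 0.0254
```

```bash
python3 - <<'E'
from h import *
T=pose();s=arm.get_state();print(s['eef_pos'],s['ee_rot'],s['force'],s['width'])
w=arm.grab_frame('wrist'); cv2.imwrite('pics/w8.png',w[:,:,::-1])
E
```

```text
[ 0.51109064 -0.31711029  0.22522867] [-3.14071515e+00  3.73953422e-04 -2.24258572e+00] [-0.35982602  0.66781984 -2.39006048] 0.025446020844085086
```

View pics/w8.png

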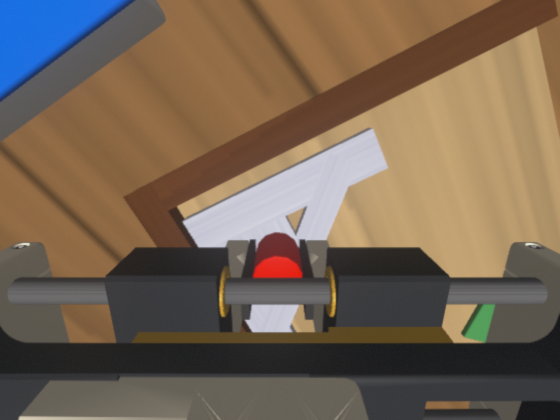

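```bash
python3 - <<'E'
from edge import *
im=cv2.imread('pics/w8.png'); T=pose(); zs=T[2,3]-.2117+.022
L=[]
for n,p,q,z in [('sqA',(195,216),(365,133),zs),('right',(185,203),(520,39),.018),('far',(175,212),(186,228),.018)]:
    a,b,e=fit(im,p,q); A,B=at('wrist',a,z,T),at('wrist',b,z,T); L.append((A,B)); print(n,a.round(1),b.round(1),e.round(2),A.round(4),B.round(4),d((B-A)[:2]).round(2))
(A,B),(C,D)=L[:2]; u=(D-C)[:2]/np.linalg.norm((D-C)[:2]); n=np.array([u[1],-u[0]])
print('gaps',(A-C)[:2]@n,(B-C)[:2]@n,'TCP to fence',(T[:2,3]-C[:2])@n)
E
```

```text
sqA [194.5 215.1] [364.3 131.6] 0.17 [ 0.5387 -0.3657  0.0354] [ 0.4286 -0.3423  0.0354] 168.01
right [184.3 201.6] [518.  35.] 0.15 [ 0.5454 -0.3754  0.018 ] [ 0.326  -0.3287  0.018 ] 167.97
far [179.7 210.5] [185.3 228.2] 0.66 [ 0.5522 -0.3728  0.018 ] [ 0.5582 -0.3611  0.018 ] 62.83
gaps 0.008074540374980036 0.007999576213819321 TCP to fence 0.049865368538114914
```

Call:
{"name": "move_arm", "arguments": {
  "deltas": [
    [0,0,-5,0,0,0],
    [0,0,-5,0,0,0],
    [0,0,-4,0,0,0],
    [0,0,-2,0,0,0],
    [0,0,0,0,0,0]
  ]
}}

```text
t: 15.75
eef_pos: [0.5108, -0.3171, 0.208]
ee_rot: [3.14, -0.001, -2.243]
force: [0.1, -0.3, -1.0]
width: 0.0254
```

Call:
{"name": "move_arm", "arguments": {
  "deltas": [
    [0,0,-1,0,0,0],
    [0,0,-0.5,0,0,0],
    [0,0,0,0,0,0],
    [0,0,0,0,0,0],
    [0,0,0,0,0,0]
  ]
}}

```text
t: 16.17
eef_pos: [0.5109, -0.3171, 0.2077]
ee_rot: [-3.141, 0.0, -2.243]
force: [-2.1, 2.5, 6.2]
width: 0.0254
```

Call:
{"name": "move_arm", "arguments": {
  "deltas": [
    [-0.4,-2,0.5,0,0,0],
    [-0.4,-2,0,0,0,0],
    [-0.4,-1.5,0,0,0,0],
    [-0.2,-1,0,0,0,0],
    [0,0,0,0,0,0]
  ]
}}

```text
t: 16.58
eef_pos: [0.5098, -0.324, 0.2077]
ee_rot: [-3.141, 0.0, -2.243]
force: [1.1, -0.6, 0.8]
width: 0.0252
```

Call:
{"name": "move_arm", "arguments": {
  "deltas": [
    [2,-0.4,0,0,0,0],
    [2,-0.4,0,0,0,0],
    [1.5,-0.3,0,0,0,0],
    [1,-0.2,0,0,0,0],
    [0,0,0,0,0,0]
  ]
}}

```text
t: 17.0
eef_pos: [0.5161, -0.325, 0.2077]
ee_rot: [3.141, -0.0, -2.243]
force: [-2.9, -0.7, 3.8]
width: 0.0253
```

Call:
{"name": "move_arm", "arguments": {
  "deltas": [
    [-0.2,-1,0,0,0,0],
    [-0.2,-1,0,0,0,0],
    [-0.1,-0.5,0,0,0,0],
    [0,0,0,0,0,0],
    [0,0,0,0,0,0]
  ]
}}

```text
t: 17.42
eef_pos: [0.5161, -0.3267, 0.2077]
ee_rot: [-3.141, 0.001, -2.243]
force: [1.5, 7.3, 3.3]
width: 0.0255
```

Call:
{"name": "move_arm", "arguments": {
  "deltas": [
    [1,-0.2,0,0,0,0],
    [1,-0.2,0,0,0,0],
    [0.5,-0.1,0,0,0,0],
    [0,0,0,0,0,0],
    [0,0,0,0,0,0]
  ]
}}

```text
t: 17.83
eef_pos: [0.5168, -0.3269, 0.2077]
ee_rot: [3.138, -0.0, -2.243]
force: [-6.8, 9.6, 11.5]
width: 0.0255
```

Call:
{"name": "move_arm", "arguments": {
  "deltas": [
    [0.5,-0.3,0,0,0,0],
    [0.3,-0.6,0,0,0,0],
    [0,0,0,0,0,0],
    [0,0,0,0,0,0],
    [0,0,0,0,0,0]
  ]
}}

```text
t: 18.25
eef_pos: [0.5171, -0.3271, 0.2076]
ee_rot: [3.136, -0.0, -2.243]
force: [-8.9, 14.6, 14.6]
width: 0.0255
```

```bash
python3 - <<'E'
from edge import *
T=pose();s=arm.get_state();print(s['eef_pos'],s['ee_rot'],s['force'],s['moment'],s['width'])
w=arm.grab_frame('wrist'); cv2.imwrite('pics/w9.png',w[:,:,::-1])
f=R.from_euler('z',12.04,degrees=True).apply(s['force']);print('board-frame force',f)
E
```

```text
[ 0.5170944  -0.32711776  0.2076336 ] [ 3.13630614e+00 -2.29561609e-04 -2.24323467e+00] [-8.89405216 14.55263745 14.59631774] [ 5.22722506  3.03317549 -0.04901843] 0.025513140525438315
board-frame force [-11.73400306  12.37726112  14.59631774]
```

View pics/w9.png

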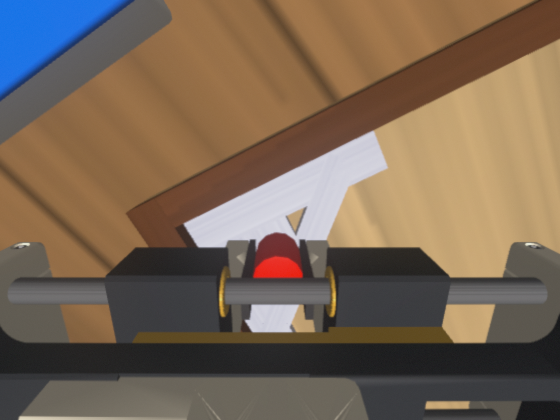

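Call:
{"name": "move_arm", "arguments": {
  "deltas": [
    [0.5,-0.1,0.2,0,0,0],
    [0.5,-0.1,0,0,0,0],
    [0.5,-0.1,0,0,0,0],
    [0,0,0,0,0,0],
    [0,0,0,0,0,0]
  ]
}}

```text
t: 18.72
eef_pos: [0.5178, -0.3273, 0.2076]
ee_rot: [3.134, -0.001, -2.244]
force: [-12.2, 15.1, 15.3]
width: 0.0253
```

```bash
python3 - <<'E'
from edge import *
T=pose();s=arm.get_state();print(s['eef_pos'],s['ee_rot'],s['width'])
print('board-frame force',R.from_euler('z',12.04,degrees=True).apply(s['force']))
w=arm.grab_frame('wrist'); cv2.imwrite('pics/w10.png',w[:,:,::-1])
for im in (cv2.imread('pics/w9.png'),w[:,:,::-1]):
  a,b,e=fit(im,(195,220),(365,140)); print('square/fence edge',a.round(1),b.round(1),e, d((at('wrist',b,.026,T)-at('wrist',a,.026,T))[:2]))
  a,b,e=fit(im,(130,214),(360,100)); print(a,b,e)
cv2.imwrite('pics/c10.png',cv2.resize(w[190:260,120:270,::-1],None,fx=5,fy=5,interpolation=cv2.INTER_CUBIC))
E
```

```text
[ 0.51784007 -0.3273054   0.20761077] [ 3.13444244e+00 -9.79613221e-04 -2.24350888e+00] 0.02531537048278608
board-frame force [-15.0574056   12.21701997  15.29403176]
square/fence edge [193.8 217.6] [362.5 134.8] 0.13058813 167.91501180363358
[127.60210152 209.16216452] [357.60170286  95.16138095] 0.10044539
square/fence edge [193.8 217.6] [362.4 134.8] 0.13777736 167.91070400590357
[127.59329077 209.14486624] [357.58851906  95.1352451 ] 0.080077454
```

View pics/c10.png

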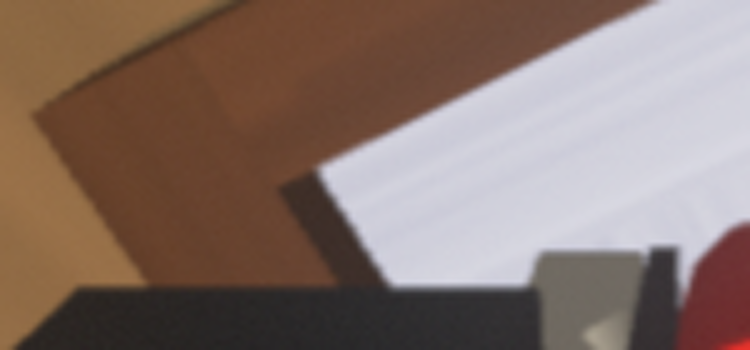

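```bash
python3 - <<'E'
from edge import *
T=pose()
a=at('wrist',(176.2,227.4),.032,T);b=at('wrist',(183.6,223.6),.026,T)
Rb=R.from_euler('z',12.04,degrees=True)
print(a,b,'board-frame gap square-fence mm',Rb.apply(b-a)*1000)
# outer far edges / second point on strip: bottom ends
a2=at('wrist',(120+338/5,190+286/5),.032,T);b2=at('wrist',(120+388/5,190+286/5),.026,T)
print('2nd',Rb.apply(b2-a)*1000,Rb.apply(a2-a)*1000)
print('TCP rel fence corner',Rb.apply(T[:3,3]-a)*1000)
E
```

```text
[ 0.55106186 -0.37767141  0.032     ] [ 0.54912726 -0.37614511  0.026     ] board-frame gap square-fence mm [-2.21041669  1.08917247 -6.        ]
2nd [-1.64965122 18.03349218 -6.        ] [ 0.74559726 13.60017718  0.        ]
TCP rel fence corner [-42.98621272  42.32268196 175.62705211]
```

Call:
{"name": "move_arm", "arguments": {
  "deltas": [
    [0,0,0.5,0,0,0],
    [0,0,0.5,0,0,0],
    [0,0,0,0,0,0],
    [0,0,0,0,0,0],
    [0,0,0,0,0,0]
  ]
}}

```text
t: 19.18
eef_pos: [0.5187, -0.3275, 0.2078]
ee_rot: [3.136, -0.0, -2.244]
force: [-5.4, 11.2, 5.8]
width: 0.0255
```

```bash
python3 - <<'E'
from edge import *
T=pose();s=arm.get_state();print(s['eef_pos'],s['ee_rot'],s['width'])
print('board-frame force',R.from_euler('z',12.04,degrees=True).apply(s['force']))
w=arm.grab_frame('wrist'); cv2.imwrite('pics/w11.png',w[:,:,::-1])
for n in (9,10,11):
  im=cv2.imread(f'pics/w{n}.png').astype(float)[236:240].mean(0).sum(1); print(n,im[140:210].round().astype(int).tolist())
E
```

```text
[ 0.51869038 -0.32751711  0.20782005] [ 3.13605130e+00 -1.95501686e-04 -2.24353992e+00] 0.02550310445166418
board-frame force [-7.59783942  9.79060627  5.79710445]
9 [330, 311, 271, 234, 208, 204, 206, 206, 210, 210, 212, 211, 214, 213, 214, 214, 212, 211, 210, 211, 211, 213, 214, 217, 217, 217, 216, 216, 216, 217, 216, 216, 217, 220, 222, 222, 223, 220, 220, 215, 199, 177, 154, 150, 148, 148, 150, 148, 151, 153, 183, 296, 438, 555, 616, 624, 624, 624, 624, 626, 628, 630, 630, 630, 632, 634, 634, 634, 634, 635]
10 [333, 326, 295, 246, 217, 204, 204, 207, 210, 210, 211, 214, 214, 213, 212, 213, 212, 212, 212, 212, 212, 212, 215, 214, 216, 216, 218, 218, 219, 217, 217, 216, 217, 218, 218, 220, 221, 220, 222, 219, 212, 194, 168, 154, 147, 148, 148, 150, 152, 156, 190, 310, 480, 590, 620, 622, 625, 623, 625, 627, 627, 630, 631, 632, 632, 633, 634, 634, 633, 633]
11 [336, 336, 334, 332, 314, 274, 242, 212, 204, 206, 206, 210, 209, 212, 213, 213, 217, 216, 211, 212, 212, 212, 211, 213, 214, 216, 218, 219, 219, 218, 220, 218, 218, 219, 217, 217, 220, 220, 222, 224, 222, 223, 220, 209, 186, 166, 151, 152, 151, 152, 178, 275, 415, 549, 615, 623, 623, 622, 625, 627, 628, 629, 629, 631, 632, 633, 633, 632, 634, 634]
```

Call:
{"name": "move_arm", "arguments": {
  "deltas": [
    [0,0,0.5,0,0,0],
    [0.5,-0.1,0,0,0,0],
    [0.5,-0.1,0,0,0,0],
    [0.5,-0.1,0,0,0,0],
    [0,0,0,0,0,0]
  ]
}}

```text
t: 19.65
eef_pos: [0.5201, -0.3278, 0.2079]
ee_rot: [3.135, -0.0, -2.244]
force: [-5.1, 10.4, 3.7]
width: 0.0255
```

```bash
cat > chk.py <<'E'
from edge import *
import sys
n=sys.argv[1]; T=pose();s=arm.get_state();print(s['eef_pos'],s['ee_rot'],s['width'])
Rb=R.from_euler('z',12.04,degrees=True)
print('board-frame force',Rb.apply(s['force']))
w=arm.grab_frame('wrist'); cv2.imwrite(f'pics/w{n}.png',w[:,:,::-1])
v=w[236:240].astype(float).mean(0).sum(1)[150:210]; g=np.diff(v)
i=150+np.interp(-185,-v[10:44],np.arange(10,44)) if 0 else 0
lo=np.where(v<185)[0]; print('strip cols',lo[0]+150,lo[-1]+150,len(lo))
# predicted strip at contact: fence face plane
a=at('wrist',(lo[0]+149.5,238),.032,T); p=px('wrist',a-[0,0,.006],T); xb=Rb.inv().apply([0,1,0])
q=px('wrist',a-[0,0,.006]+.01*xb,T); t=(238-p[1])/(q[1]-p[1]); print('predicted right col',p[0]+t*(q[0]-p[0]))
print('square edge yaw',d((at('wrist',fit(w[:,:,::-1],(195,220),(365,140))[1],.026,T)-at('wrist',fit(w[:,:,::-1],(195,220),(365,140))[0],.026,T))[:2])-180)
E
python3 chk.py 12
```

```text
[ 0.5201067  -0.32784476  0.20790804] [ 3.13547179e+00 -4.43078534e-04 -2.24362424e+00] 0.025513086127641516
board-frame force [-7.16197387  9.07777611  3.73039661]
strip cols 187 190 4
predicted right col 191.97659668424149
square edge yaw -12.071081008489017
```

Call:
{"name": "move_arm", "arguments": {
  "deltas": [
    [0.5,-0.1,0,0,0,0],
    [0.5,-0.1,0,0,0,0],
    [0.5,-0.1,0,0,0,0],
    [0,0,0,0,0,0],
    [0,0,0,0,0,0]
  ]
}}

```text
t: 20.12
eef_pos: [0.5205, -0.328, 0.2079]
ee_rot: [3.133, -0.001, -2.244]
force: [-9.4, 11.4, 7.4]
width: 0.0254
```

```bash
python3 chk.py 13
```

```text
[ 0.52052758 -0.32797357  0.2078699 ] [ 3.13313844e+00 -1.36830002e-03 -2.24394927e+00] 0.025353574847713643
board-frame force [-11.55843142   9.1717386    7.42543384]
strip cols 187 190 4
predicted right col 191.9560857399105
square edge yaw -12.119110082109785
```

Call:
{"name": "move_arm", "arguments": {
  "deltas": [
    [0.5,-0.1,0.4,0,0,0],
    [0.5,-0.1,0,0,0,0],
    [0.3,-0.5,0,0,0,0],
    [0.4,-0.1,0,0,0,0],
    [0,0,0,0,0,0]
  ]
}}

```text
t: 20.58
eef_pos: [0.5211, -0.3283, 0.2079]
ee_rot: [3.13, -0.002, -2.244]
force: [-13.2, 16.3, 9.2]
width: 0.0254
```

```bash
python3 chk.py 14
```

```text
[ 0.52109235 -0.32825714  0.20789832] [ 3.12996844e+00 -2.08805673e-03 -2.24440155e+00] 0.02544052297402424
board-frame force [-16.31399016  13.16677845   9.1727037 ]
strip cols 187 190 4
predicted right col 191.92955966197707
square edge yaw -12.12770356106671
```

Call:
{"name": "move_arm", "arguments": {
  "deltas": [
    [0,0,0.4,0,0,0],
    [0.3,-0.3,0,0,0,0],
    [0,0,0,0,0,0],
    [0,0,0,0,0,0],
    [0,0,0,0,0,0]
  ]
}}

```text
t: 21.05
eef_pos: [0.5212, -0.3283, 0.2079]
ee_rot: [3.129, -0.002, -2.245]
force: [-13.5, 16.2, 9.0]
width: 0.0254
```

```bash
python3 chk.py 15; python3 - <<'E'
from edge import *
T=pose(); Rb=R.from_euler('z',12.04,degrees=True)
G=T[:3,3]+T[:3,2]*.18; print('tip rel corner (board, mm)',Rb.apply(G-[.5513,-.3786,.018])*1000, 'tilt',np.degrees(np.arccos(-T[2,2])))
b=arm.grab_frame('top'); 
for t,z in [('cabinet_drawer0_handle',.062),('glass_piece',.018),('pen_jar',0),('flux_tin',0),('tool_case',0)]:
  for x in arm.spot_point(t,'top')[:1]: print(t,x['score'],x['xy'],at('top',x['xy'],z).round(3))
E
```

```text
[ 0.5211923  -0.32832969  0.20792936] [ 3.12927142e+00 -2.04066367e-03 -2.24460798e+00] 0.025422571443166817
board-frame force [-16.5812794   12.99758311   9.04655372]
strip cols 187 190 4
predicted right col 191.92505481127392
square edge yaw -12.129895765104123
tip rel corner (board, mm) [-42.08839378  43.54300855   9.92299135] tilt 0.7171138344119575
cabinet_drawer0_handle 0.74 [171.5, 279.0] [0.384 0.289 0.062]
pen_jar 0.87 [322.7, 147.0] [ 0.777 -0.141  0.   ]
flux_tin 0.51 [359.2, 153.2] [ 0.755 -0.251  0.   ]
tool_case 0.89 [453.9, 210.1] [ 0.575 -0.519  0.   ]
```

Call:
{"name": "move_arm", "arguments": {
  "deltas": [
    [0.4,-0.1,0.2,0,0,0],
    [0.4,-0.1,0,0,0,0],
    [0,0,0,0,0,0],
    [0,0,0,0,0,0],
    [0,0,0,0,0,0]
  ]
}}

```text
t: 21.82
eef_pos: [0.5214, -0.3284, 0.2079]
ee_rot: [3.128, -0.003, -2.245]
force: [-14.8, 15.4, 8.6]
width: 0.0252
```

```bash
python3 chk.py 16; python3 -c "
from station import arm
print(arm.job_done())"
```

```text
[ 0.52142246 -0.32840887  0.20792741] [ 3.12789775e+00 -2.51993378e-03 -2.24473936e+00] 0.02515505132212779
board-frame force [-17.65459953  11.93027746   8.55891964]
strip cols 187 189 3
predicted right col 191.9123195694566
square edge yaw -12.145783837246029
the job is handed in; nothing more can be done
None
```

I pulled the drawer to its stop and lifted the set square out by its knob. It is now on the board, pressed into the fence corner and still gripped. I handed the job in at about 22 s of the 72 allowed; no verdict was reported.

**Seating:** The first push held only by friction, about 2 mm short of the far fence. I eased the downward load and slid it home. After that, more pushing raised the force, but the fence did not move in the wrist picture.

**Last checks:**
- **Push:** about 17.7 N towards the far fence and 11.9 N towards the right fence, with 8.6 N up from the board. These are total forces at the wrist. With friction of about 0.48 taken off, at least 5 N remained on the far fence. An earlier check of the same kind gave over 4 N on the right fence.
- **Grip:** the fingers were 25 mm apart on the 26 mm knob, squeezing with 30 N.
- **Angle:** the square read -12.15° against -12.04° for the board, about 0.002 rad apart. The tool leaned about 0.8° (0.014 rad) under the push, and I did not measure the square's own tilt.
- **Position:** just before the last 0.8 mm nudge, the fingertips read 42.1 mm from the far fence and 43.5 mm from the right fence. I trust this only to about 2 mm.
- **Disagreement:** the strip of far fence visible beside the square was 3 pixels wide, against about 5 predicted for contact. I put this down to calibration error.
- **Drawer:** the stop was clear from the force on the pull. The handle then read x = 0.376 m, and 0.384 m at the end, so about 163 to 171 mm out.
- **Loose things:** in the last top view the jar, tin and case read within about 14 mm of where they started, which I take to be camera noise. The top camera did not find the glass at the end, and I did not re-check the glass cutter or the ruler. The arm stayed well clear of all three.

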